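# Make up two pharmacy orders in their trays

## Task

Make up the two waiting orders: the blue tray gets the amber syrup bottle, the small green dropper bottle and the oral syringe, and the yellow tray gets the white ointment jar and the spatula. Stand bottles and jar upright in the small compartments, one to a compartment, setting them down gently rather than letting them fall, and lay the syringe and the spatula flat in the long compartment of their tray. Leave the trays standing where they are, and do not disturb the blue apothecary jar, the pill tile or the porcelain dish.

Things in the scene. Friction and masses are not known exactly. Their poses are not given: they have to be found in the camera images.
- blue_tray: Blue plastic order tray, open top, 140 (its x) by 180 (y) by 22 mm high; walls 4, floor 3. Partitions 4 thick, tops 16 above underside: one along y at x = -4 to 0, one along x at y = 0 on the +x side. -x side: the long compartment, 62 (x) by 172 (y), centre (-35, 0). +x side: two small ones, 66 (x) by 84 (y), centres (33, 44), (33, -44). Origin: centre of underside, z up. 0.5 kg.
- yellow_tray: Yellow plastic order tray, open top, 140 (its x) by 180 (y) by 22 mm high; walls 4, floor 3. Partitions 4 thick, tops 16 above underside: one along y at x = -4 to 0, one along x at y = 0 on the +x side. -x side: the long compartment, 62 (x) by 172 (y), centre (-35, 0). +x side: two small ones, 66 (x) by 84 (y), centres (33, 44), (33, -44). Origin: centre of underside, z up. 0.5 kg.
- syrup: Amber syrup bottle standing upright, 108 mm high: round body 46 in diameter up to 62, shoulder narrowing to a neck 22 in diameter at 80, white screw cap 28 in diameter from 83 to 108; paper label with an orange band. Origin: centre of its underside, z up. About 0.16 kg.
- drops: Small green glass dropper bottle standing upright, 88 mm high: round body 33 in diameter up to 49, shoulder, black collar 20 in diameter from 60 to 72, narrow black teat on top. Origin: centre of its underside, z up. About 0.07 kg.
- ointment: White ointment jar standing upright, 56 mm high: body 46 in diameter up to 36, white screw lid 48 in diameter from 36 to 56; thin red band on the label. Origin: centre of its underside, z up. About 0.11 kg.
- syringe: Pale clear oral syringe with blue rings lying flat, 116 mm long along its x, from the white thumb plate (x = -55) to the nozzle (x = +61). Round barrel 16 in diameter from x = -28 to +47, axis 8 above the underside; finger flange 30 wide at x = -28 keeps it from rolling. Origin: on the underside, under the axis, z up; balances near x = 0. About 0.02 kg.
- spatula: Ointment spatula lying flat, 125 mm long along its x: dark wooden handle 15 wide and 10 thick from x = -62 to x = +9, with a brass ferrule, then a thin steel blade 16 wide, 2 thick, to x = +62. Origin: on the underside at mid-length, z up; balances near x = -18 mm, on the handle. About 0.05 kg.
- apothecary_jar: Bystander: stoppered cobalt blue apothecary jar, 80 mm in diameter, 152 high. Origin: centre of its underside. To be left alone.
- pill_tile: Bystander: square grey pewter pill tile, 105 by 105 by 8 mm thick, with an engraved counting scale. Origin: centre of its underside. To be left alone.
- dish: Bystander: chipped white porcelain dish, rim 100 mm in diameter, 30 high, with a boxwood pestle in it whose end sticks out 80 from the centre along the dish's +x, up to 57 high; one body. Origin: centre of its underside. To be left alone.
Mind the look-alikes: they are no part of the job. What is shaped like the drops but purple is not meant.

How it is judged:
At the end, for the whole second after the job is handed in: Blue tray: amber and dropper bottles upright (0.12 rad) on the floor, one in each small compartment; syringe flat in the long one. Yellow tray: jar upright in a small compartment, spatula flat in the long one. Tools within 40 mm of mid-length. All at rest; trays level, moved under 30 mm (x of syrup in the frame of blue_tray between 0.015 and 0.052 m and y of syrup in the frame of blue_tray between -0.075 and 0.075 m and z of syrup in the frame of blue_tray between 0 and 0.009 m and angle between each of syrup, drops, ointment, syringe, spatula's own z axis and vertical below 0.12 rad and linear speed of each of syrup, drops, ointment, syringe, spatula below 0.02 m/s and angular speed of each of syrup, drops, ointment, syringe, spatula below 0.2 rad/s and x of drops in the frame of blue_tray between 0.01 and 0.056 m and y of drops in the frame of blue_tray between -0.08 and 0.08 m and z of drops in the frame of blue_tray between 0 and 0.009 m and x of ointment in the frame of yellow_tray between 0.015 and 0.052 m and y of ointment in the frame of yellow_tray between -0.075 and 0.075 m and z of ointment in the frame of yellow_tray between 0 and 0.009 m and x of syringe in the frame of blue_tray between -0.066 and -0.004 m and y of syringe in the frame of blue_tray between -0.04 and 0.04 m and z of syringe in the frame of blue_tray between 0 and 0.009 m and x of spatula in the frame of yellow_tray between -0.066 and -0.004 m and y of spatula in the frame of yellow_tray between -0.04 and 0.04 m and z of spatula in the frame of yellow_tray between 0 and 0.009 m and ((y of syrup in the frame of blue_tray above 0 m and y of drops in the frame of blue_tray below 0 m) or (y of syrup in the frame of blue_tray below 0 m and y of drops in the frame of blue_tray above 0 m)) and distance of each of blue_tray, yellow_tray from where it was at the start of the episode below 0.03 m and angle between each of blue_tray, yellow_tray's own z axis and vertical below 0.05 rad); the robot touches nothing.
It fails at once if the amber bottle is let fall (it leaves the fingers and drops more than about 12 mm) or knocked flying (contact force between the fingers and syrup below 0.05 N and linear speed of syrup above 0.5 m/s).
It fails at once if the green dropper bottle is let fall (it leaves the fingers and drops more than about 12 mm) or knocked flying (contact force between the fingers and drops below 0.05 N and linear speed of drops above 0.5 m/s).
It fails at once if the ointment jar is let fall (it leaves the fingers and drops more than about 12 mm) or knocked flying (contact force between the fingers and ointment below 0.05 N and linear speed of ointment above 0.5 m/s).
It fails at once if the apothecary jar, the pill tile or the dish is pushed more than 15 mm or tipped (distance of any of apothecary_jar, pill_tile, dish from where it was at the start of the episode above 0.015 m or angle between any of apothecary_jar, pill_tile, dish's own z axis and vertical above 0.2 rad).
It also fails if it takes over 115 s, if anything falls off the work surface, if the arm or the gripper's body presses on something with over 40 N, if the wrist force passes 120 N, or if a joint passes its speed limit or range.

## Robot

A 6-joint arm with a two-finger parallel gripper is mounted at the origin on the work surface. World frame = base frame: x ahead of the robot, y to its left, z up, the work surface at z = 0. Lengths are in m, angles in rad, forces in N, time in s.
With the tool pointing down it reaches from about 0.35 to 0.8 m from the base axis. Payload 7.3 kg.
Tool frame: the origin (TCP) lies between the finger pads; the fingertips stand 25 mm ahead of it and the grasp point (between the pads) lies 6 mm ahead of it (r.tip_extent is the distance from the TCP to the fingertips, in m); z points along the fingers, y is the line along which they close (so a half turn about z gives the same grasp; the last joint's range is limited). The gripper opens to 85 mm and grips with 20 to 120 N. Pads are 22 mm wide; open, the fingers measure 114 mm over their backs; the gripper's body (76 mm by 85 mm) begins 54 mm behind the grasp point. The pads swing forward as they close: fully open they stand 13 mm farther back than shut.
Start: joints at [-1.292, 0.342, 1.524, -0, 1.275, -0.146], TCP at [0.216, -0.478, 0.256] pointing down, gripper open.
Joint ranges: [-2.53, 2.53], [-0.77, 2.02], [0.04, 2.7], [-1, 4.14], [0.28, 2.66], [-3.11, 3.11]. Speed limits (rad/s): [2.57, 2.57, 3.14, 3.14, 3.14, 3.14].

## Interface

Orientations are given as a unit quaternion [x, y, z, w].
In Python, from workcell import r, command_gripper, optics gives the robot as it stands. The module is installed in compiled form; this text tells all that it offers. Calls block until the motion is done:
- r.reach(position, orientation): joint-space move of the TCP to a pose.
- r.move_straight(position, orientation=None, speed=0.15, max_force=None): straight line of the TCP; orientation=None keeps the orientation; speed is the mean speed in m/s. With max_force (N) it stops when the force on the tool has changed by that much, and returns True; else False.
- r.movej(angles): joint-space move.
- command_gripper(opening, force=None): finger opening in m; force is the grip in N (None keeps the last); returns when the fingers have stopped.
- r.hold(seconds).
- r.solve_ik(position, orientation): joint angles nearest the present ones, or None.
- r.read_state(): the state.
- optics.get_image(name): name is "scene" or "top" or "wrist"; returns (picture, depth): 480x640x3 uint8, red, green, blue; 480x640 float32, m along the optical axis (not along the pixel's ray), 0 where there is no reading.
- optics.camera_model(name): a dict with "K" (3x3 intrinsics, pixels), "k1" (the pictures are not rectified: a ray, as slopes to the right and down, at radius r is drawn at 1 + k1 r^2 times it, then the intrinsics apply), "R" (3x3) and "t" (3): a world point X has camera coordinates R X + t; the wrist camera has in their place "tool_from_camera" (4x4, takes a point from camera to tool coordinates, whose origin is the TCP and whose axes are the flange's). Camera axes: x right, y down, z forward; pixel columns grow to the right and rows downward; lengths in m; the calibration is good to about 2 mm. A picture is of the moment at which its call begins: read the wrist's pose just before it. camera_model takes no time and is no camera call.
A pose or a line that the arm cannot do raises r.PlanningError and nothing moves.
- r.finish_job(): hands the job in; it is judged then, once.
The state is a dict: "time_s": time; "joint_positions": joint angles; "dq": joint speeds; "tau": joint torques, N m; "eef_pos": TCP position; "eef_rot": TCP orientation; "contact_force": force on the tool from outside, world axes, zero at the start; "torque": the same for the moment, N m; "grip_width": finger opening in m; "grip_force": force on a finger pad.
Only numpy, scipy, OpenCV 4.12 (cv2) and the standard library are available. Lean on these libraries where they do the work, as an engineer would, in place of code of your own. Each camera call takes 0.05 s, during which the arm holds its last target. There are 200 camera calls.

## Working session

There is one attempt and no reset: what is moved stays moved. The work goes in short steps, each a Python script; the robot and the scene stay as the last script left them, time stands still between calls to the robot, and variables do not carry over. Pictures are saved under pics/ and viewed, at most 14 in all, crops included, and the job is handed in when it is done.

```bash
mkdir -p pics; python3 - <<'E'
from workcell import r, optics
import cv2, numpy as np
for n in ("top","scene"):
    im,d=optics.get_image(n); cv2.imwrite(f"pics/{n}0.png",im[:,:,::-1]); np.savez(f"{n}0.npz",im=im,d=d)
    m=optics.camera_model(n); print(n,m)
print(optics.camera_model("wrist")); print(r.read_state())
E
```

```text
top {'K': array([[473.25776482,   0.        , 322.11789357],
       [  0.        , 473.25776482, 240.53582474],
       [  0.        ,   0.        ,   1.        ]]), 'k1': -0.051580508675763394, 'R': array([[ 0.01132296, -0.9997659 , -0.01843708],
       [-0.99570331, -0.00957842, -0.09210409],
       [ 0.09190593,  0.01940076, -0.99557868]]), 't': array([-0.00798158,  0.57740385,  1.12224942])}
scene {'K': array([[493.46505629,   0.        , 312.09636326],
       [  0.        , 493.46505629, 237.53444138],
       [  0.        ,   0.        ,   1.        ]]), 'k1': -0.0017353756849797322, 'R': array([[ 0.09184675,  0.99576387,  0.00430082],
       [ 0.86670969, -0.07781506, -0.49270592],
       [-0.49028409,  0.048981  , -0.87018525]]), 't': array([-0.05456905, -0.51420402,  1.33313007])}
{'K': array([[379.58387264,   0.        , 326.68443574],
       [  0.        , 379.58387264, 239.52890135],
       [  0.        ,   0.        ,   1.        ]]), 'k1': -0.0006751679066498201, 'tool_from_camera': array([[ 1.15609080e-03, -9.59628648e-01, -2.81267705e-01,
         7.26179561e-02],
     
[... 253 characters left out ...]
'time_s': 0.1, 'joint_positions': array([-1.29198370e+00,  3.42661508e-01,  1.52489552e+00, -2.21104770e-05,
        1.27543494e+00, -1.46037552e-01]), 'dq': array([ 0.00158316, -0.0035179 , -0.00151835,  0.0001049 , -0.00163656,
        0.0009479 ]), 'tau': array([ 1.95987515e-03, -4.34449589e+01, -2.46489000e+01, -1.64891067e-04,
        4.65575606e-03,  9.78813745e-06]), 'eef_pos': array([ 0.21630383, -0.47801618,  0.25570012]), 'eef_rot': array([ 9.77521586e-01,  2.10834200e-01, -5.69650861e-05, -6.97410141e-04]), 'contact_force': array([ 0.33847901, -0.21449019, -0.03841463]), 'torque': array([-0.02454678,  0.03492351, -0.00092086]), 'grip_force': 0.0, 'grip_width': 0.08548277687670514}
```

View pics/top0.png

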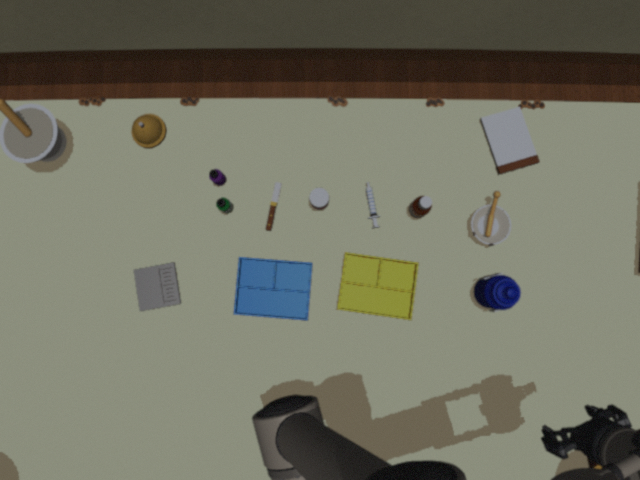

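View pics/scene0.png

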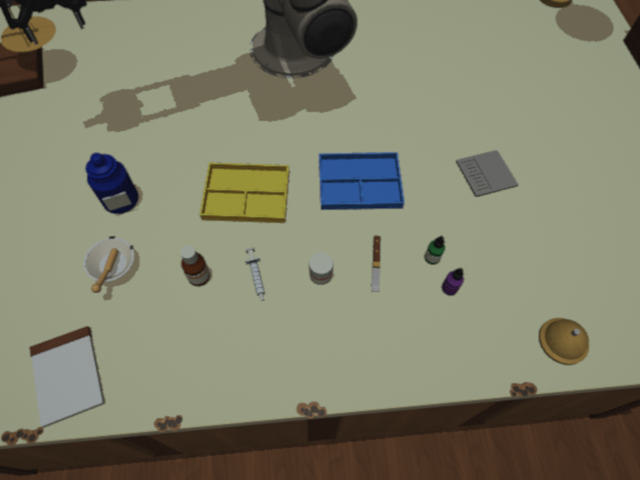

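The top view shows, left to right: blue tray (274,288) and yellow tray (378,286), with long compartments toward the robot. Above them are green drops (225,205), purple decoy (217,177), spatula (273,207), jar (319,198), syringe (372,205) and syrup (421,207). The bystanders are the dish (490,222), blue jar (498,292) and tile (157,287).

```bash
cat > h.py <<'E'
import numpy as np, cv2
from workcell import r, command_gripper, optics
from scipy.spatial.transform import Rotation as Rot
def pose(n):
    """camera model with world_from_camera rotation and centre"""
    m=optics.camera_model(n)
    if n=="wrist":
        s=r.read_state(); T=m["tool_from_camera"]; Rw=Rot.from_quat(s["eef_rot"]).as_matrix()
        return m, Rw@T[:3,:3], Rw@T[:3,3]+s["eef_pos"]
    return m, m["R"].T, -m["R"].T@m["t"]
def cast(px,z,P):
    m,A,C=P
    u=cv2.undistortPoints(np.asarray(px,float).reshape(-1,1,2),m["K"],np.array([m["k1"],0,0,0,0.]))[:,0]
    d=np.c_[u,np.ones(len(u))]@A.T
    return C+d*((z-C[2])/d[:,2])[:,None]
def depthpts(d,mask,P):
    v,u=np.nonzero(mask&(d>0)); m,A,C=P
    n=cv2.undistortPoints(np.c_[u,v].astype(float).reshape(-1,1,2),m["K"],np.array([m["k1"],0,0,0,0.]))[:,0]
    return C+(np.c_[n,np.ones(len(n))]*d[v,u][:,None])@A.T
def q(yaw):  # tool down, tool y axis (closing line) at yaw+90deg in world, tool x at yaw
    M=np.array([[np.cos(yaw),np.sin(yaw),0],[np.sin(yaw),-np.cos(yaw),0],[0,0,-1]])
    return Rot.from_matrix(M).as_quat()
E
cat > m.py <<'E'
from h import *
for n in ("top","scene"):
    f=np.load(n+"0.npz"); im,d=f["im"],f["d"]; P=pose(n); print(n,P[2])
    hsv=cv2.cvtColor(im,cv2.COLOR_RGB2HSV)
    for name,lo,hi,z in (("blue",(100,120,90),(112,255,255),.022),("yellow",(26,150,60),(32,255,255),.022)):
        M=cv2.inRange(hsv,lo,hi)
        c=max(cv2.findContours(M,0,2)[0],key=cv2.contourArea)
        b=cast(cv2.boxPoints(cv2.minAreaRect(cv2.convexHull(c))),z,P); e=np.diff(b,axis=0)
        print(name,b.mean(0).round(4),np.linalg.norm(e,axis=1).round(3),np.degrees(np.arctan2(e[:,1],e[:,0])).round(1))
    # everything standing above table in the workspace, by depth
    X=np.zeros(d.shape+(3,)); ok=d>0; X[ok]=depthpts(d,ok,P)
    M=(ok&(X[...,2]>.005)&(X[...,0]>.48)&(X[...,0]<.8)&(abs(X[...,1])<.42)).astype(np.uint8)
    k,L,st,_=cv2.connectedComponentsWithStats(M)
    for i in range(1,k):
        if st[i,4]<25: continue
        p=X[L==i]; zt=np.percentile(p[:,2],97); t=p[p[:,2]>zt-.012]; ev,V=np.linalg.eigh(np.cov(p[:,:2].T))
        print(st[i],"mid",((p.max(0)+p.min(0))/2).round(3),"ext",np.ptp(p,0).round(3),"top",t.mean(0).round(3),"ax",np.degrees(np.arctan2(V[1,1],V[0,1])).round(1),"col",im[L==i].mean(0).round())
E
python3 m.py
```

```text
top [ 0.47187193 -0.02422158  1.1703217 ]
blue [0.4609 0.1173 0.022 ] [0.136 0.179 0.136] [ -3.2 -94.  176.1]
yellow [ 0.4701 -0.1367  0.022 ] [0.135 0.177 0.135] [ -7.7 -97.6 171.6]
[209 169  17  17 215] mid [0.732 0.259 0.048] ext [0.032 0.032 0.086] top [0.733 0.259 0.083] ax 131.6 col [52. 39. 58.]
[366 182  15  46 267] mid [ 0.67  -0.126  0.013] ext [0.113 0.035 0.016] top [ 0.668 -0.124  0.014] ax -169.5 col [121. 125. 128.]
[310 187  20  23 349] mid [0.68  0.005 0.035] ext [0.048 0.046 0.054] top [0.679 0.006 0.055] ax -174.8 col [129. 131. 135.]
[471 191  28  55 718] mid [ 0.634 -0.391  0.033] ext [0.129 0.058 0.056] top [ 0.682 -0.415  0.049] ax 172.1 col [124. 116. 102.]
[216 197  18  16 207] mid [0.662 0.238 0.048] ext [0.033 0.034 0.085] top [0.661 0.238 0.082] ax 142.9 col [43. 59. 44.]
[409 196  23  22 396] mid [ 0.66  -0.236  0.06 ] ext [0.044 0.046 0.11 ] top [ 0.661 -0.236  0.107] ax 46.3 col [81. 72. 67.]
[266 201  11  30 180] mid [0.64  0.126 0.01 ] ext [0.073 0.024 0.011] top [0.64  0.126 0.009] ax 169.8 col [89. 71. 51.]
[341 252  77  30 338] mid [ 0.515 -0.141  
[... 1321 characters left out ...]
t [0.133 0.059 0.055] top [ 0.686 -0.414  0.05 ] ax 171.6 col [132. 126. 111.]
[425 236  21  29 414] mid [0.652 0.244 0.048] ext [0.059 0.04  0.086] top [0.666 0.241 0.082] ax 54.9 col [50. 66. 49.]
[181 245  30  41 845] mid [ 0.665 -0.234  0.059] ext [0.043 0.045 0.108] top [ 0.665 -0.234  0.107] ax 112.9 col [82. 73. 63.]
[246 247  19  54 404] mid [ 0.672 -0.123  0.013] ext [0.115 0.034 0.015] top [ 0.671 -0.12   0.014] ax -169.6 col [125. 131. 129.]
[309 252  25  33 657] mid [0.681 0.009 0.033] ext [0.048 0.047 0.055] top [0.683 0.009 0.056] ax 168.4 col [125. 127. 119.]
[442 268  23  28 426] mid [0.736 0.262 0.048] ext [0.033 0.034 0.086] top [0.736 0.26  0.084] ax 50.5 col [52. 37. 58.]
```

```bash
cat >> h.py <<'E'
def look(xy,zmin,rad=.075,n="wrist"):
    """points above zmin near xy: (mid of extents, extents, axis angle, top z)"""
    P=pose(n); im,d=optics.get_image(n); p=depthpts(d,np.ones(d.shape,bool),P)
    p=p[(p[:,2]>zmin)&(np.linalg.norm(p[:,:2]-xy,axis=1)<rad)]
    _,V=np.linalg.eigh(np.cov(p[:,:2].T)); a=np.arctan(V[1,1]/V[0,1])
    F=np.array([[np.cos(a),np.sin(a)],[-np.sin(a),np.cos(a)]]); s=p[:,:2]@F.T
    lo,hi=np.percentile(s,[.5,99.5],axis=0)
    print("look",((lo+hi)/2@F).round(4),"ext",(hi-lo).round(4),"deg",np.degrees(a).round(1),"z",p[:,2].max().round(4),len(p))
    return (lo+hi)/2@F, a
def go(xy,z,yaw): r.reach([*xy,z],q(yaw))
def down(xy,z,speed=.1,f=None): return r.move_straight([*xy,z],None,speed,f)
def st(tag=""):
    s=r.read_state(); print(tag,"t",round(s["time_s"],1),"p",s["eef_pos"].round(4),"w",round(s["grip_width"],4),"gf",round(s["grip_force"],1),"F",s["contact_force"].round(1))
def T(tray,x,y): 
    c,yaw=tray; return np.array(c)+[np.cos(yaw)*x-np.sin(yaw)*y, np.sin(yaw)*x+np.cos(yaw)*y]
BLUE=((.4624,.119),np.radians(-4)); YEL=((.4718,-.137),np.radians(-8))
E
python3 - <<'E'
from h import *
go((.668,-.125),.21,np.radians(10)); st()
m,a=look((.668,-.125),.004)
im,_=optics.get_image("wrist"); cv2.imwrite("pics/w1.png",im[:,:,::-1]); st()
E
```

```text
t 2.2 p [ 0.6677 -0.1262  0.2102] w 0.0855 gf 0.0 F [ 0.2 -0.5  0.1]
look [ 0.6723 -0.1249] ext [0.1418 0.0739] deg -80.1 z 0.2817 63185
 t 2.3 p [ 0.6677 -0.1262  0.2102] w 0.0854 gf 0.0 F [-1.2 -0.3 -0.4]
```

View pics/w1.png

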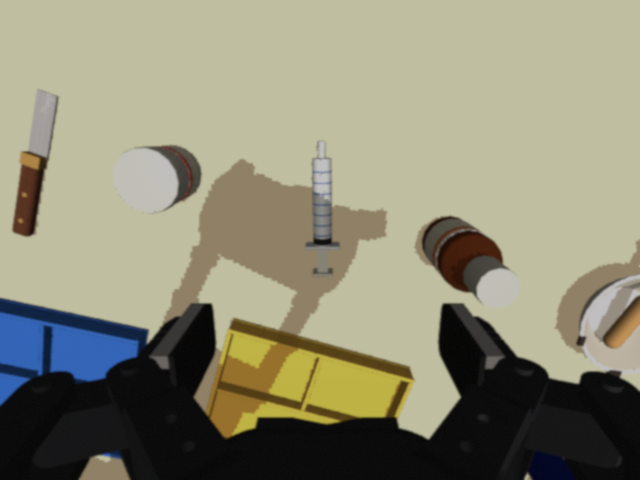

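The wrist view shows the syringe upright in the picture, from (321,142) to (322,275), nozzle away from the robot as assumed. The fingers intrude at the bottom, so I'll cap the height filter and pick.

```bash
sed -i 's/rad=.075,n="wrist"/rad=.075,n="wrist",zmax=.115/; s/p\[:,2\]>zmin)/p[:,2]>zmin)\&(p[:,2]<zmax)/' h.py
python3 - <<'E'
from h import *
m,a=look((.668,-.125),.004,.068)
e=np.array([np.cos(a),np.sin(a)]); o=m-.003*e; print(o)
assert abs(o-[.668,-.125]).max()<.007 and abs(np.degrees(a)-10)<6
command_gripper(.05,30)
go(o,.1,a); down(o,.031,.1,15); st()
command_gripper(0,30); st("grip")
down(o,.15,.15); r.hold(.2); st("up")
p=T(BLUE,-.035,0); go(p,.15,np.radians(86)); 
look(T(BLUE,0,0),.012,.1,"top",.03); 
im,_=optics.get_image("wrist"); cv2.imwrite("pics/w2.png",im[:,:,::-1]); st()
E
```

```text
look [ 0.6718 -0.1211] ext [0.1142 0.0267] deg 10.4 z 0.0168 2312
[ 0.66883906 -0.12163614]
 t 4.1 p [ 0.6694 -0.1218  0.0318] w 0.0501 gf 0.0 F [ 0.9 -0.3 -0.6]
grip t 4.5 p [ 0.6692 -0.1217  0.0318] w 0.0143 gf 29.4 F [0.1 0.5 4.7]
up t 5.7 p [ 0.6684 -0.1215  0.1487] w 0.0142 gf 29.3 F [-0.2  0.1 -0.6]
look [0.4806 0.1091] ext [0.1975 0.1379] deg 62.4 z 0.0288 331
 t 7.1 p [0.4286 0.121  0.15  ] w 0.0144 gf 29.3 F [-0.  -0.3 -0.4]
```

View pics/w2.png

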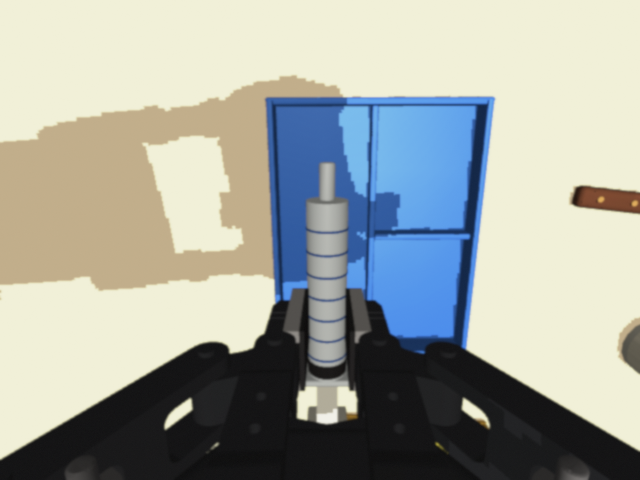

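The syringe is held straight, and the blue tray's far rim corners are at (267,99) and (494,99) with the partition junction at (372,236). I'll check the tray pose from these.

```bash
python3 - <<'E'
from h import *
P=pose("wrist"); c=cast([(267,99),(494,99)],.022,P); j=cast([(372,236)],.016,P)
print(c,np.linalg.norm(c[1]-c[0]),np.degrees(np.arctan2(*(c[1]-c[0])[[1,0]])),j)
print(T(BLUE,-.07,.09),T(BLUE,.07,.09),T(BLUE,-.002,0))
E
```

```text
[[0.40012187 0.21190814 0.022     ]
 [0.53716367 0.2022693  0.022     ]] 0.13738036000684256 -4.02327718999852 [[0.46094079 0.1195756  0.016     ]]
[0.3988486  0.21366372] [0.53850757 0.20389781] [0.46040487 0.11913951]
```

Tray pose confirmed within 2 mm. Placing the syringe, then the drops.

```bash
cat >> h.py <<'E'
def pick(xy,ztop,zg,yaw,slice_,pre,force=30,hov=.2):
    """upright thing: look from hover at its top slice, grasp at TCP height zg, lift"""
    go(xy,hov,yaw); m,_=look(np.array(xy),ztop-slice_,.04,zmax=ztop+.008)
    assert np.abs(m-xy).max()<.01
    command_gripper(pre,force); go(m,ztop+.05,yaw); 
    hit=down(m,zg,.1,15); st(f"hit {hit}")
    command_gripper(0,force); st("grip")
    z=r.read_state()["eef_pos"][2]; down(m,z+.12,.15); st("up"); return z
def place(p,z,yaw,op,clear,low=.004):
    go(p,.20,yaw); down(p,z+.02,.12); r.hold(.2)
    print("touch",down(p,z-low,.02,4)); st("set")
    command_gripper(op); st("open"); down(p,clear,.15)
E
python3 - <<'E'
from h import *
p=T(BLUE,-.035,-.002); yaw=np.radians(86)
down(p,.05); print("touch",down(p,.033,.04,5)); st("set"); command_gripper(.024); r.hold(.1); st("open"); down(p,.12,.15)
z=pick((.663,.239),.088,.046,0,.02,.06)
y=np.radians(-4); go(T(BLUE,.033,.044),.2,y)
im,_=optics.get_image("wrist"); cv2.imwrite("pics/w3.png",im[:,:,::-1])
im,_=optics.get_image("scene"); cv2.imwrite("pics/s3.png",im[100:340,200:520,::-1]); print(z); st()
E
```

```text
touch True
set t 8.6 p [0.4275 0.1195 0.0348] w 0.0143 gf 30.1 F [-1.6 -0.9  8.4]
open t 9.0 p [0.4272 0.1194 0.0343] w 0.024 gf 0.0 F [ 0.4  0.7 -0.1]
look [0.6645 0.2408] ext [0.0182 0.019 ] deg 89.6 z 0.0882 653
hit False t 13.1 p [0.665  0.241  0.0469] w 0.0597 gf 0.0 F [ 0.1 -0.4 -0.2]
grip t 13.4 p [0.6649 0.2409 0.0469] w 0.0321 gf 29.9 F [-0.1 -0.5  3.3]
up t 14.4 p [0.6638 0.2407 0.1655] w 0.032 gf 29.8 F [ 0.8 -0.9 -1. ]
0.04691179850112401
 t 15.3 p [0.4997 0.161  0.1996] w 0.0322 gf 29.8 F [ 0.4  0.2 -1.2]
```

View pics/s3.png

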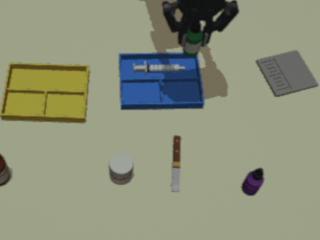

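The syringe lies in the long compartment and the green bottle hangs upright at crop (193,40). Placing it, then picking the syrup.

```bash
python3 - <<'E'
from h import *
y=np.radians(-4); place(T(BLUE,.033,.044),.0469+.003,y,.055,.15)
z=pick((.664,-.2345),.108,.103,0,.015,.05,40,.23); print(z)
im,_=optics.get_image("scene"); cv2.imwrite("pics/s4.png",im[100:340,100:520,::-1]); st()
E
```

```text
touch True
set t 17.9 p [0.4983 0.1606 0.0499] w 0.0324 gf 30.2 F [-1.  -0.4  4.8]
open t 18.2 p [0.4976 0.1605 0.0491] w 0.0546 gf 0.0 F [ 0.  -0.1  0.5]
look [ 0.6633 -0.2363] ext [0.0266 0.0264] deg 1.4 z 0.1089 1446
hit False t 22.0 p [ 0.6638 -0.2366  0.104 ] w 0.05 gf 0.0 F [0.6 0.3 0.2]
grip t 22.3 p [ 0.6639 -0.2366  0.1043] w 0.0267 gf 39.6 F [-0.6 -0.7  5. ]
up t 23.3 p [ 0.6627 -0.2361  0.2228] w 0.027 gf 39.4 F [ 0.1 -0.1 -1.5]
0.10434119627729944
 t 23.3 p [ 0.6627 -0.2361  0.2226] w 0.0265 gf 39.4 F [-1.3 -0.2 -2. ]
```

View pics/s4.png

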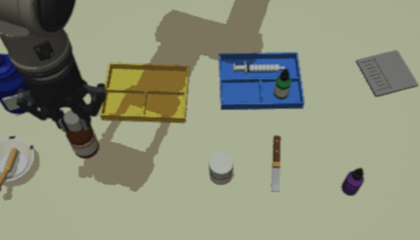

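The drops stand upright in the blue tray and the syrup is held upright. Placing the syrup, then hovering over the spatula.

```bash
python3 - <<'E'
from h import *
y=np.radians(-4); place(T(BLUE,.033,-.044),.1043+.003,y,.05,.2)
s=np.array((.649,.126)); yaw=np.radians(-10)
go(s,.21,yaw); m,a=look(s,.004,.068)
e=np.array([np.cos(a),np.sin(a)]); g=m+.0085*e; print(g)
im,_=optics.get_image("wrist"); cv2.imwrite("pics/w5.png",im[:,:,::-1]); st()
E
```

```text
touch True
set t 26.6 p [0.4921 0.0728 0.1073] w 0.0267 gf 40.0 F [-1.   0.1  4.3]
open t 26.9 p [0.4915 0.0728 0.1065] w 0.0502 gf 0.0 F [-0.3  0.2 -0. ]
look [0.6417 0.1285] ext [0.0724 0.015 ] deg -10.2 z 0.011 1417
[0.65009724 0.12698673]
 t 28.5 p [0.6477 0.1254 0.2097] w 0.0503 gf 0.0 F [0.1 0.  0.5]
```

View pics/w5.png

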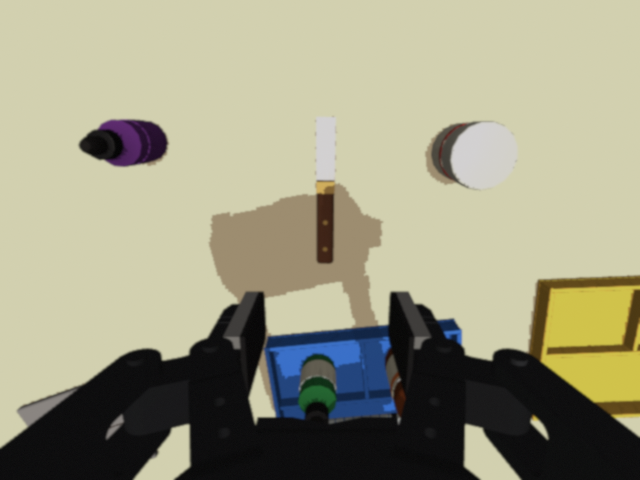

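The spatula handle spans (325,185)–(325,262), clear of its neighbours. Picking it.

```bash
python3 - <<'E'
from h import *
g=np.array((.6501,.1270)); yaw=np.radians(-10.2)
go(g,.1,yaw); down(g,.0295,.1,15); st(); command_gripper(0,30); st("grip"); down(g,.22,.15); st("up")
p=T(YEL,-.035,-.018); go(p,.2,np.radians(82)); r.hold(.2); st()
im,_=optics.get_image("wrist"); cv2.imwrite("pics/w6.png",im[:,:,::-1])
P=pose("wrist")
for z,pt in ((.022,(-.07,.09)),(.022,(.07,.09)),(.016,(-.002,0))):
    X=np.array([*T(YEL,*pt),z]); m,A,C=P; c=A.T@(X-C); print((c[:2]/c[2]*m["K"][0,0]+m["K"][:2,2]).round())
E
```

```text
t 29.9 p [0.6507 0.1271 0.0303] w 0.0499 gf 0.0 F [0.1 0.6 0.5]
grip t 30.3 p [0.6505 0.1271 0.0303] w 0.0134 gf 30.8 F [-0.5  0.1  4.6]
up t 31.7 p [0.6496 0.1269 0.2188] w 0.0139 gf 30.3 F [ 0.5 -0.2 -0.2]
 t 33.8 p [ 0.4349 -0.1498  0.2   ] w 0.0139 gf 30.3 F [ 0.   0.4 -0.2]
[276.  76.]
[471.  76.]
[366. 199.]
```

View pics/w6.png

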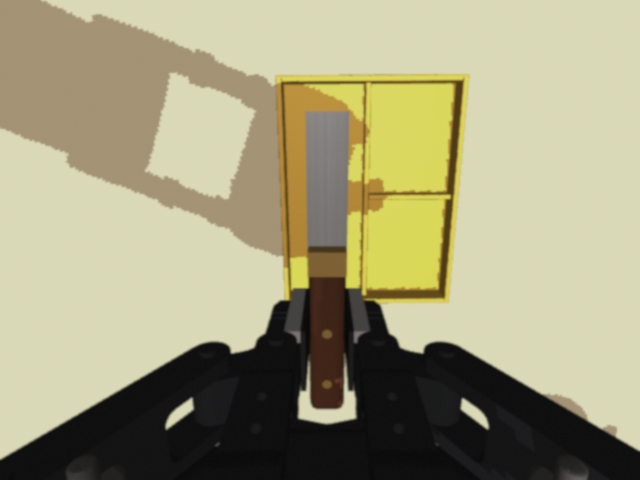

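The yellow tray corners (277,77), (468,76) and junction (367,195) match the prediction, and the spatula is held straight. Placing it, then the jar.

```bash
python3 - <<'E'
from h import *
p=T(YEL,-.035,-.018)
down(p,.05,.12); r.hold(.15); print("touch",down(p,.031,.03,5)); st("set"); command_gripper(.024); r.hold(.1); st("open"); down(p,.12,.15)
command_gripper(.08)
z=pick((.682,.0075),.056,.049,0,.012,.08,30); print(z)
y=np.radians(-8); place(T(YEL,.033,.044),z+.003,y,.065,.2)
go((.60,-.02),.3,0); st()
im,_=optics.get_image("scene"); cv2.imwrite("pics/s7.png",cv2.resize(im[130:230,190:420,::-1],None,fx=3,fy=3))
im,_=optics.get_image("top"); cv2.imwrite("pics/t7.png",cv2.resize(im[240:340,220:430,::-1],None,fx=3,fy=3))
E
```

```text
touch True
set t 35.9 p [ 0.4345 -0.1499  0.0332] w 0.014 gf 31.0 F [-0.9  0.4  5.1]
open t 36.3 p [ 0.4341 -0.1497  0.0329] w 0.0239 gf 0.0 F [ 0.5  1.1 -0.1]
look [0.6821 0.008 ] ext [0.0457 0.045 ] deg -2.4 z 0.0568 3390
hit False t 40.7 p [0.6827 0.0079 0.0499] w 0.08 gf 0.0 F [-0.  -0.3  0.5]
grip t 41.1 p [0.6826 0.0079 0.05  ] w 0.047 gf 31.1 F [-0.9 -0.3  5.8]
up t 42.0 p [0.6814 0.0081 0.1686] w 0.0472 gf 31.0 F [-0.3  0.4 -1.3]
0.05002977047742885
touch True
set t 45.2 p [ 0.5105 -0.098   0.053 ] w 0.047 gf 31.3 F [-1.1 -0.1  4.4]
open t 45.5 p [ 0.5098 -0.0977  0.0522] w 0.0648 gf 0.0 F [-0.3 -0.2  0.8]
 t 47.3 p [ 0.5991 -0.0203  0.2981] w 0.0651 gf 0.0 F [-0.5 -0.8 -0.7]
```

View pics/s7.png

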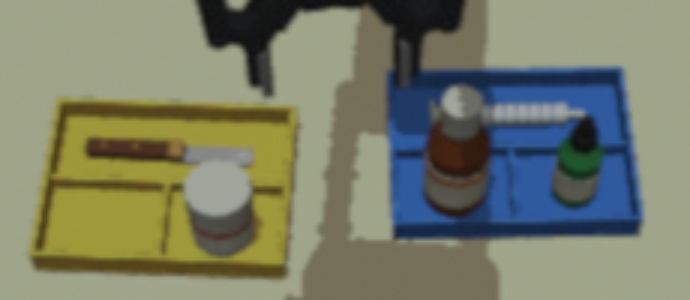

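View pics/t7.png

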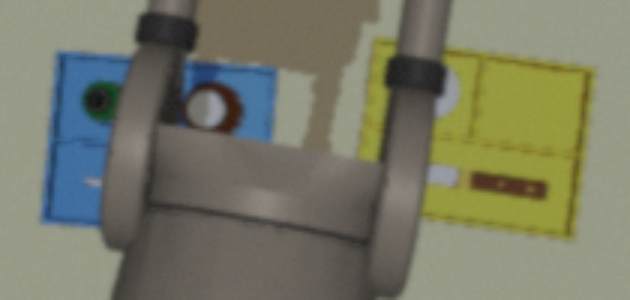

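Both orders are in place: bottles and jar are upright in separate small compartments, the tools lie flat mid-compartment, and the trays are unmoved. Handing in.

```bash
python3 - <<'E'
from h import *
r.hold(.5); print(r.finish_job())
E
```

```text
the job is handed in; nothing more can be done
None
```

The job is handed in at about 48 s of robot time: both trays looked correctly filled in the last camera check, but the interface returned no verdict.

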